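# Let a ratchet stretching slide back to a marker and lock it again

## Task

The hand-wound stretching slide on the bench has to be let back for a shorter sample. Its pawl is hooked behind a tooth, so first ease the crank a little forward (a quarter to half a tooth) to take the load off it; then throw the pawl over by its red-ball lever so that it rests clear, and only then crank the wheel backward until the slide's pointer is about at the red marker. Drop the pawl in again ahead of the first tooth that locks it at or past the marker, and bring the wheel gently back until that tooth bears on the pawl, so that the slide is locked with its pointer past the marker by less than one tooth. Never lean or knock the wheel harder than about 20 N against the pawl, do not shift the red marker, and leave the loupe, the brass weight and the torch where they are.

Things in the scene. Friction and masses are not known exactly. Their poses are not given: they have to be found in the camera images.
- stage: Hand-wound stretching slide, fixed to the bench: aluminium plate 150 x 256 mm (stage x by y), its top 10 mm up. Origin on the bench under the plate's centre, z up. The ratchet wheel is toward -y, the slide and its two steel sample grips (tops 56 mm up) toward +y, the scale along the -x edge, the pawl on the +x side.
- wheel_axis (a point): Top of the upright spindle, 68 mm above the bench, at stage (0, -60) mm. Wheel: dark disc, 106 mm diameter, with 16 upright saw teeth on the rim of its top face (crests 52 mm up). A crank arm (top 66 mm up) runs out to the knob. A drag brake holds the wheel wherever it is let go: turning forward takes about 6 N at the knob, backward about 2 N.
- knob_grip (a point): Middle of the black crank knob, 87 mm above the bench: upright, 18 mm diameter, 67 to 103 mm up, free to spin on its pin, 55 mm from the spindle; angle about the spindle 230 degrees (counter-clockwise from stage +x, from above) minus joint wheel. While the pawl is hooked, gripping it 1 mm off-centre already leans the wheel hard on the pawl: push it from one side.
- wheel (a joint): Wheel angle, rad; grows as it goes backward (clockwise from above); forward (tighter) is negative. One tooth is 0.3927 and moves the slide 5.5 mm, toward stage +y when going backward. A tooth bears on the lowered pawl at whole teeth, give or take 0.026 (the setting of the bracket). Starts hooked at about -0.03; at -0.1 to -0.25 the pawl is free; at about -0.37 it would click into the next tooth.
- pawl (a joint): Pawl angle, rad: 0 is fully down between two teeth; grows as the tip lifts; 1.12 is thrown over against its stop. It works by its own weight: from beyond about 0.7 it falls over and stays clear, from less it falls back into the teeth. Dropped less than 0.1 rad of wheel forward of a bearing position it lands on that tooth's crest (reads 0.15 to 0.25); dropped 0.1 to 0.22 forward it goes in. Unhooked, it takes about 1 N at the ball.
- lever_ball (a point): Centre of the smooth red ball (16 mm) on the pawl's release lever (7 mm rod). It swings on 44 mm radius about pawl_pivot in the upright plane along stage y. Pawl at 0: 21 mm to the +y side of the pivot and 39 mm above it; at 1.12: 26 mm to the -y side and 36 mm above. Pushing it toward stage -y throws the pawl over, toward +y brings it back.
- pawl_pivot (a point): Axis of the pawl's level cross shaft (along stage x) at the release lever: 65 mm above the bench, at stage (70, -104) mm; its bracket is set differently each time, up to 1.2 mm along y. The bracket, on the wheel's side (10 to 18 mm away), reaches 76 mm up; the pawl's bar, 24 mm toward the wheel (stage -x), runs 44 mm toward stage +y and reaches 70 mm up when down.
- pointer (a point): Tip of the slide's pointer over the scale strip, 17 mm above the bench, on the -x side of the slide. Moves toward stage +y as the wheel goes backward.
- marker_line (a point): Line of the red marker clip on the rail beside the scale, 17 mm above the bench; at the start 7 to 21 mm beyond the pointer toward stage +y. Axes as those of the stage.
- loupe: Black stand magnifier, 39 mm in diameter, 36 mm high, standing near the slide; leave alone. Origin at its foot.
- brass_weight: Brass check weight with a knob, 26 mm in diameter, 30 mm high, behind the slide; leave alone. Origin at its foot.
- torch: Black pocket torch, 97 x 27 x 27 mm, lying beside the wheel end of the slide; leave alone. Origin under its middle.

How it is judged:
By the outcome, as a careful person would: the job done as asked, in the order asked, and still so for the second after the job is handed in, with the robot touching nothing.
It also fails if it takes over 61 s, if anything falls off the work surface, if the arm or the gripper's body presses on something with over 40 N, if the wrist force passes 120 N, or if a joint passes its speed limit or range.

## Robot

A 6-joint arm with a two-finger parallel gripper is mounted at the origin on a cart in front of the work surface, level with it; the furniture and walls round the work are solid. World frame = base frame: x ahead of the robot, y to its left, z up, the work surface at z = 0. Lengths are in m, angles in rad, forces in N, time in s.
With the tool pointing down it reaches from about 0.3 to 0.775 m from the base axis. Payload 14.6 kg.
Tool frame: the origin (TCP) lies at the centre of the arm's flange, where the gripper is bolted on; the fingertips stand 199 mm ahead of it and the grasp point (between the pads) lies ctrl.tcp_to_grasp ahead of it (ctrl.tcp_to_grasp is the distance from the TCP to the grasp point, in m); z points along the fingers, y is the line along which they close (so a half turn about z gives the same grasp; the last joint's range is limited). The gripper opens to 94 mm and grips with 3 to 60 N. Pads are 16 mm wide; open, the fingers measure 119 mm over their backs; the gripper's body (75 mm by 177 mm) begins 78 mm behind the grasp point.
Start: joints at [-0.067, 0.3, 1.521, -0, 1.321, -0.067], TCP at [0.55, -0, 0.405] pointing down, gripper open.
Joint ranges: [-3.03, 3.03], [-0.79, 2.21], [0.23, 2.52], [-1.04, 4.18], [0, 3.07], [-2.55, 2.55]. Speed limits (rad/s): [2.22, 2.22, 2.57, 3.14, 3.14, 3.14].

## Interface

Orientations are given as [roll, pitch, yaw] about the fixed x, y, z axes, in that order (R = Rz(yaw) Ry(pitch) Rx(roll)).
In Python, from station import ctrl gives the robot as it stands. The module is installed in compiled form; this text tells all that it offers.
- The arm moves only by the shell command python3 -m jog 'ROWS' [OPENING] [FORCE]. ROWS is JSON, a list of rows, each a list of 6 numbers: the shift along the tool's x, y, z in cm, then the turn, a rotation vector about the tool's x, y, z in rad. In form: [[tx, ty, tz, ax, ay, az], ...]. A call has 1 to 8 rows; each row is the pose to reach, as a shift and turn from the pose commanded when the call began, along the tool's axes at that moment; what a row does not reach only later rows make up. A row lasts 1/10 s, in which the tool goes at most 50 mm and 8.59 degrees, less where a joint would pass 70% of its speed; a pose out of reach is approached as far as the arm can. A call with a gripper value outside its range is refused whole. OPENING is the opening in per cent of the stroke, from 0 (shut) to 100 (fully open), set as the call begins (- or left out, the last holds). The fingers move at their own pace and stop on an object; FORCE is the grip in N (left out, the last holds). Time passes only in rows, so rows that repeat a pose let the fingers close. It gives the time, the measured TCP pose, the force, the opening and the grip force at its end, in the units of the state.
- ctrl.get_obs(): the state, without advancing time (a new reading comes with each control period).
- ctrl.camera(name): name is "scene" or "side" or "wrist"; returns a dict with "img" (420x560x3 uint8, blue, green, red), "intrinsics" (3x3 intrinsics, pixels), "R" (3x3) and "t" (3): a world point X has camera coordinates R X + t. Camera axes: x right, y down, z forward; pixel columns grow to the right and rows downward; lengths in m; the calibration is good to about 2 mm. A picture is of the moment at which its call begins. There is no depth.
- ctrl.hand_in(): hands the job in; it is judged then, once.
The state is a dict: "time_s": time; "qpos": joint angles; "joint_vel": joint speeds; "tau": joint torques, N m; "ee_pos": TCP position; "eef_rot": TCP orientation; "force": force on the tool from outside, world axes, zero at the start; "moment": the same for the moment, N m; "grip_width": finger opening in m; "grip_force": force on a finger pad.
Only numpy, scipy, OpenCV 4.12 (cv2) and the standard library are available. Lean on these libraries where they do the work, as an engineer would, in place of code of your own. Each camera call takes 0.05 s, during which the arm holds its last target. There are 200 camera calls.

## Working session

There is one attempt and no reset: what is moved stays moved. The work goes in short steps, Python scripts to look and compute and a shell command to move; the robot and the scene stay as the last step left them, time stands still between calls to the robot, and variables do not carry over. Pictures are saved under pics/ and viewed, at most 10 in all, crops included, and the job is handed in when it is done.

```bash
mkdir -p pics; cat > h.py <<'E'
import numpy as np, cv2
from station import ctrl
def cam(n):
    c=ctrl.camera(n); return c['img'].copy(),np.array(c['intrinsics']),np.array(c['R']),np.array(c['t'])
def proj(c,X):
    p=c[1]@(c[2]@np.asarray(X,float)+c[3]); return p[:2]/p[2]
def ray(c,u,v,z):
    d=c[2].T@np.linalg.solve(c[1],[u,v,1.]); o=-c[2].T@c[3]
    return o+d*(z-o[2])/d[2]
E
python3 - <<'E'
from h import *
import pickle
o=ctrl.get_obs(); print(o['ee_pos'],o['eef_rot'],o['time_s'],ctrl.tcp_to_grasp)
C={}
for n in ['scene','side','wrist']:
    C[n]=cam(n); print(n,C[n][1][0,0],-C[n][2].T@C[n][3])
    cv2.imwrite(f'pics/{n}0.png',C[n][0])
pickle.dump(C,open('c0.pkl','wb'))
cv2.imwrite('pics/a0.png',cv2.resize(np.hstack([C['scene'][0],C['side'][0]]),(800,300)))
E
```

```text
[ 5.49966887e-01 -6.83560627e-06  4.04048061e-01] [-3.14034209e+00 -9.47205532e-05  1.57077198e+00] 0.0 0.1804
scene 530.9788260185752 [-0.03388615 -0.29600921  0.65928992]
side 534.0742162597271 [0.44408408 0.7740392  0.38799663]
wrist 344.6193472989715 [0.5502432  0.07113719 0.3855702 ]
```

View pics/scene0.png

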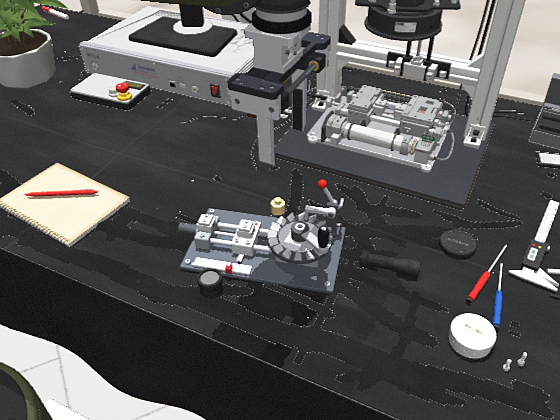

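View pics/wrist0.png

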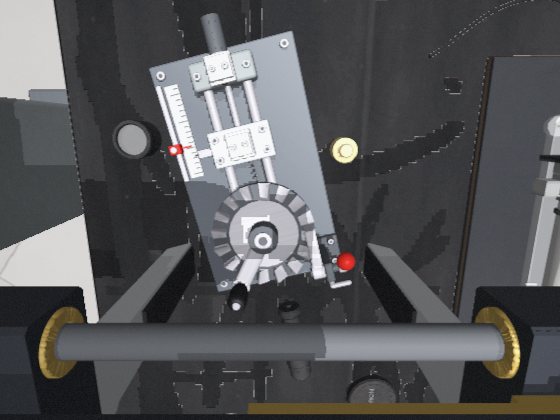

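View pics/side0.png

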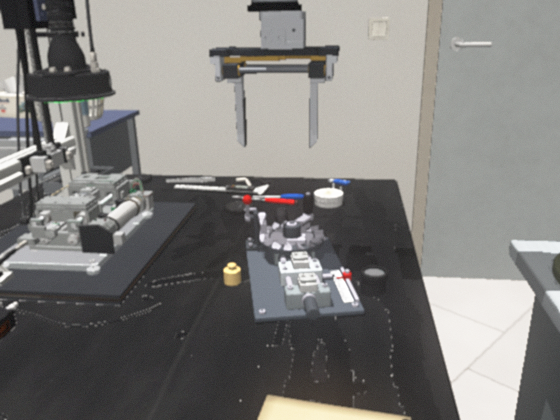

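The wrist view shows the stage with its plate's far corners at (150,70) and (293,32), the spindle at about (263,240), the knob at (237,300), the ball at (346,262) and the marker at (176,150). I'll zoom in to fit the pose.

```bash
python3 - <<'E'
from h import *
import pickle
C=pickle.load(open('c0.pkl','rb'))
w=C['wrist'][0][20:315,140:360]
im=cv2.resize(w,None,fx=2.7,fy=2.7,interpolation=cv2.INTER_CUBIC)
im=cv2.rotate(im,cv2.ROTATE_90_CLOCKWISE)
cv2.imwrite('pics/w0z.png',im);print(im.shape)
for n in C:
    h=cv2.cvtColor(C[n][0],cv2.COLOR_BGR2HSV)
    m=((h[...,0]<8)|(h[...,0]>172))&(h[...,1]>150)&(h[...,2]>80)
    k,l,s,c=cv2.connectedComponentsWithStats(m.astype(np.uint8))
    print(n,[(s[i].tolist(),c[i].round(1).tolist()) for i in range(1,k) if s[i][4]>12])
E
```

```text
(594, 796, 3)
scene [([42, 7, 9, 5, 26], [45.7, 8.6]), ([116, 83, 13, 10, 91], [122.2, 87.3]), ([211, 86, 6, 8, 32], [213.9, 88.8]), ([318, 179, 9, 10, 71], [321.8, 183.3]), ([25, 190, 73, 6, 268], [61.9, 192.7]), ([225, 264, 7, 9, 37], [228.3, 268.8]), ([468, 271, 22, 30, 240], [478.8, 285.1])]
side [([243, 194, 9, 10, 62], [246.9, 198.9]), ([265, 198, 30, 6, 134], [280.4, 200.5]), ([343, 272, 9, 7, 42], [346.8, 275.1])]
wrist [([168, 144, 15, 12, 80], [176.2, 149.2]), ([337, 252, 18, 18, 263], [345.6, 260.9])]
```

View pics/w0z.png

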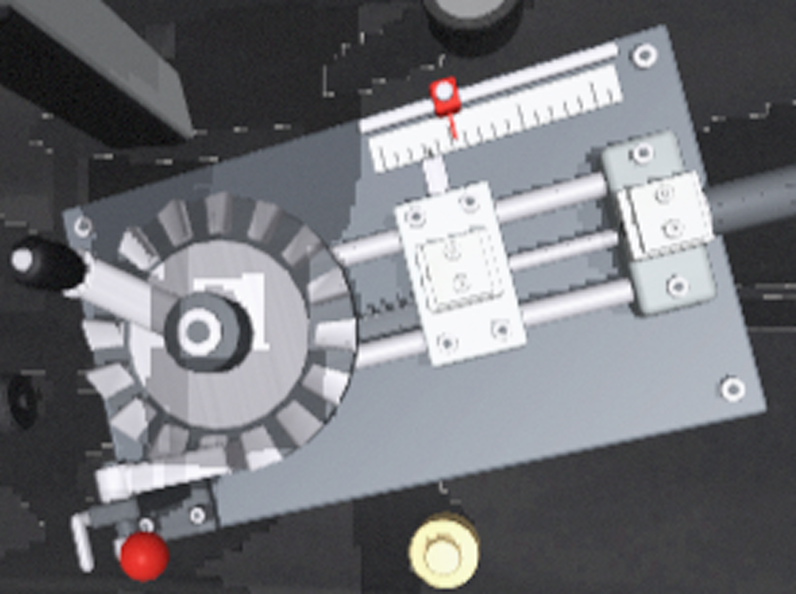

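The zoom shows plate corners at (667,27), (765,410) and (64,212), the spindle at (200,331), the pointer tip at (432,152), the marker line at (454,130), the knob top at (22,260) and the ball at (143,556).

```bash
cat > fit.py <<'E'
from h import *
import pickle
from scipy.optimize import least_squares
C=pickle.load(open('c0.pkl','rb'))
u=lambda X,Y:(140+Y/2.7-.3,20+(795-X)/2.7-.3)
def S(p,q):
    c,s=np.cos(p[2]),np.sin(p[2]); return np.array([p[0]+c*q[0]-s*q[1],p[1]+s*q[0]+c*q[1],q[2]])
obs=[((-.075,.128,.01),u(667,27)),((.075,.128,.01),u(765,410)),((-.075,-.128,.01),u(64,212)),((0,-.06,.068),u(200,331)),
]
ball=[('wrist',(345.6,260.9)),('scene',(321.8,183.3)),('side',(246.9,198.9))]
def kn(w,z): a=np.radians(230)-w; return (.055*np.cos(a),-.06+.055*np.sin(a),z)
def f(p):
    r=[proj(C['wrist'],S(p,q))-v for q,v in obs]
    r+=[proj(C[n],S(p,(.07,-.104+p[3]+.021,.104)))-v for n,v in ball]
    return np.r_[np.ravel(r),p[3]/.0006]
p=least_squares(f,[.5,.05,.2,0]).x
if __name__=='__main__':
    print(p.round(4)); print(f(p).round(1))
    st=lambda P:(np.array([[np.cos(p[2]),np.sin(p[2])],[-np.sin(p[2]),np.cos(p[2])]])@(P[:2]-p[:2])).round(4)
    print('pointer',st(ray(C['wrist'],*u(432,152),.017)),'marker',st(ray(C['wrist'],*u(454,130),.017)))
    k=ray(C['wrist'],*u(22,260),.103);print('knob',k,st(k),S(p,kn(-.03,.103)))
    for n,q in [('axis',(0,-.06,.068)),('ball',(.07,-.083+p[3],.104)),('pivot',(.07,-.104+p[3],.065))]: print(n,S(p,q))
    print('torch? ',ray(C['wrist'],290,305,.027),ray(C['scene'],360,257,.013),ray(C['scene'],420,267,.013))
    pickle.dump(p,open('p.pkl','wb'))
E
python3 fit.py
```

```text
[ 5.202e-01  2.360e-02  2.339e-01 -2.000e-04]
[-0.9  0.2  1.3 -1.2 -0.5  1.4  0.4  0.6 -0.5 -0.1 -0.2  0.1 -0.3  1.3
 -0.4]
pointer [-0.0517  0.0335] marker [-0.0576  0.0436]
knob [ 0.51097625 -0.08537639  0.103     ] [-0.0342 -0.1039] [ 0.51093202 -0.08468036  0.103     ]
axis [ 0.53406918 -0.03478375  0.068     ]
ball [ 0.60754394 -0.04113939  0.104     ]
pivot [ 0.61241203 -0.06156735  0.065     ]
torch?  [ 0.56249791 -0.1261298   0.027     ] [ 0.56113712 -0.1333871   0.013     ] [ 0.58198437 -0.22862927  0.013     ]
```

```bash
python3 -m jog '[[-0.6,-2.5,3.5,0,0,-0.1],[-1.2,-5,7,0,0,-0.2],[-1.84,-7.63,10.4,0,0,-0.234],[-1.84,-7.63,10.4,0,0,-0.234],[-1.84,-7.63,10.4,0,0,-0.234]]' 0 10
cat >> h.py <<'E'
import pickle
try: p=pickle.load(open('p.pkl','rb'))
except Exception: p=None
def S(q):
    c,s=np.cos(p[2]),np.sin(p[2]); return np.array([p[0]+c*q[0]-s*q[1],p[1]+s*q[0]+c*q[1],q[2]])
def st(P):
    c,s=np.cos(p[2]),np.sin(p[2]); d=np.array(P[:2])-p[:2]; return np.array([c*d[0]+s*d[1],-s*d[0]+c*d[1]]).round(4)
def where():
    o=ctrl.get_obs(); print('t',o['time_s'],'stage xy',st(o['ee_pos']),'z',round(o['ee_pos'][2],4),'yaw',o['eef_rot'][2].round(3),'F',o['force'].round(2),'w',round(o['grip_width'],4))
E
python3 - <<'E'
from h import *
where()
c=cam('wrist'); pickle.dump(c,open('c1.pkl','wb'))
m=proj(c,S((-.055,.04,.017)));print(m)
x,y=int(m[0])-60,int(m[1])-45;x=max(x,0);y=max(y,0);print(x,y)
cv2.imwrite('pics/m1.png',cv2.resize(c[0][y:y+90,x:x+120],None,fx=6,fy=6,interpolation=cv2.INTER_CUBIC))
E
```

```text
time_s: 0.65
ee_pos: [0.4739, -0.0185, 0.3009]
eef_rot: [-3.141, -0.0, 1.804]
force: [-0.8, 0.2, -0.4]
grip_width: 0.0573
grip_force: 0.0
t 0.65 stage xy [-0.0547 -0.0302] z 0.3009 yaw 1.804 F [-0.8   0.19 -0.42] w 0.0573
[278.22580618 129.13793568]
218 84
```

View pics/m1.png

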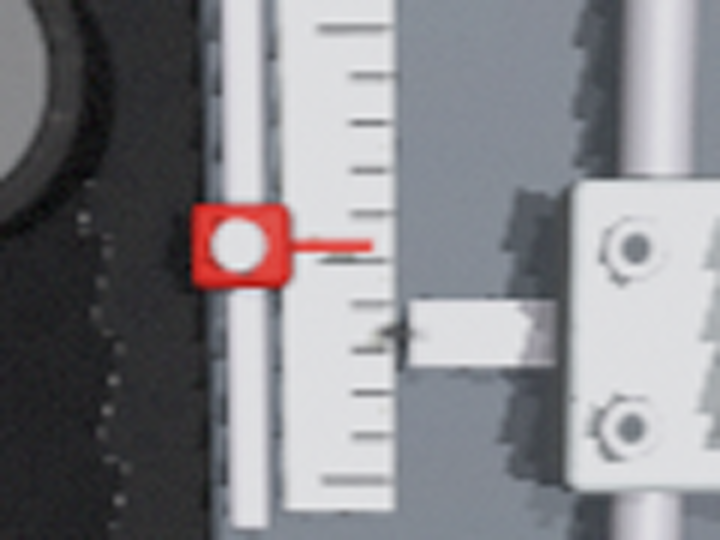

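The crop shows the marker line at crop row 246 and the pointer tip at (385,332). The scale ticks are about 45 px apart. I'll convert these with rays.

```bash
python3 - <<'E'
from h import *
c=pickle.load(open('c1.pkl','rb'))
g=lambda X,Y,z=.017:st(ray(c,218+(X-2.5)/6,84+(Y-2.5)/6,z))*1e3
print('opt axis',c[2][2],-c[2].T@c[3])
print('marker',g(370,246),'ptr',g(385,332))
for z in(.012,.015):print([g(360,Y,z)[1].round(2) for Y in(28,76,123,170,213,260,303,349,393,436,481)])
print('bracket/clip', g(240,246,.022))
# scale check: plate far corners / slide
E
```

```text
opt axis [ 0.05577871 -0.23740926 -0.96980698] [0.45788286 0.05073501 0.28229225]
marker [-54.2  43.3] ptr [-52.4  32.9]
[np.float64(69.4), np.float64(63.7), np.float64(58.2), np.float64(52.6), np.float64(47.4), np.float64(41.6), np.float64(36.3), np.float64(30.6), np.float64(25.0), np.float64(19.6), np.float64(13.8)]
[np.float64(69.1), np.float64(63.5), np.float64(58.0), np.float64(52.4), np.float64(47.3), np.float64(41.6), np.float64(36.4), np.float64(30.7), np.float64(25.2), np.float64(19.8), np.float64(14.1)]
bracket/clip [-70.1  43.3]
```

```bash
python3 -m jog '[[0,-1.3,0,0,0,0],[0,-1.3,0,0,0,0],[0,-1.3,0,0,0,0],[0,-1.3,0,0,0,0],[0,-1.3,0,0,0,0],[-3.6,-1.0,0,0,0,0],[-7.28,-0.9,0,0,0,0],[-7.28,-0.68,2.6,0,0,0]]' 0 10 >/dev/null; python3 -m jog '[[0,0,0,0,0,0],[0,0,0,0,0,0]]'; python3 -c "
from h import *
where()"
```

```text
time_s: 1.7
ee_pos: [0.484, -0.0905, 0.2747]
eef_rot: [-3.141, -0.001, 1.805]
force: [0.1, -0.3, -0.3]
grip_width: 0.0002
grip_force: 0.0
t 1.7 stage xy [-0.0616 -0.1026] z 0.2747 yaw 1.805 F [ 0.08 -0.3  -0.27] w 0.0002
```

```bash
for i in 1 ; do python3 -m jog '[[0,0.3,0,0,0,0],[0,0.5,0,0,0,0],[0,0.5,0,0,0,0]]' | grep -E 'force|ee_pos'; python3 -m jog '[[0,0.1,0,0,0,0],[0,0.1,0,0,0,0]]'| grep -E 'force|ee_pos'; python3 -m jog '[[-0.05,0.1,0,0,0,0],[-0.05,0.1,0,0,0,0]]'| grep -E 'force|ee_pos'; python3 -m jog '[[-0.07,0.1,0,0,0,0],[-0.07,0.1,0,0,0,0]]'| grep -E 'force|ee_pos';python3 -m jog '[[-0.07,0.1,0,0,0,0],[-0.07,0.1,0,0,0,0]]'| grep -E 'force|ee_pos'; done
```

```text
ee_pos: [0.4891, -0.0893, 0.2753]
force: [-0.1, -0.6, -0.1]
grip_force: 0.0
ee_pos: [0.4898, -0.0893, 0.2748]
force: [-1.1, 0.6, 0.7]
grip_force: 0.7
ee_pos: [0.4907, -0.0898, 0.2748]
force: [-5.9, -1.4, 4.6]
grip_force: 2.9
ee_pos: [0.4918, -0.0903, 0.2747]
force: [-5.8, -1.6, 5.5]
grip_force: 3.4
ee_pos: [0.4929, -0.0908, 0.2747]
force: [-7.5, -1.8, 4.7]
grip_force: 3.4
```

```bash
python3 -m jog '[[-0.07,0.1,0,0,0,0],[-0.13,0.2,0,0,0,0],[-0.2,0.3,0,0,0,0],[-0.25,0.4,0,0,0,0],[-0.25,0.4,0,0,0,0]]'| grep -E 'force|ee_pos';  python3 - <<'E'
from h import *
where()
E
python3 -m jog '[[0.1,-0.5,0,0,0,0],[0.1,-0.8,0,0,0,0],[0.1,-0.8,-2,0,0,0],[0.1,-0.8,-6,0,0,0],[1,-0.8,-8,0,0,0],[1,-0.8,-8,0,0,0]]'
python3 - <<'E'
from h import *
where()
c=cam('wrist'); pickle.dump(c,open('c2.pkl','wb'))
a=cam('scene')
q=proj(a,S((-.03,-.105,.095))); x,y=int(q[0])-50,int(q[1])-75
z=cv2.resize(a[0][y:y+110,x:x+80],(436,600),interpolation=cv2.INTER_CUBIC)
pickle.dump(a,open('s2.pkl','wb'));print(x,y,436/80)
w=c[0][200:420,80:280]
cv2.imwrite('pics/k2.png',cv2.resize(c[0],None,fx=1.42,fy=1.42))
for w in(-.1,-.17,-.22):
    t=np.radians(230)-w; print(w,[proj(k,S((.055*np.cos(t),-.06+.055*np.sin(t),.103))).round(1) for k in(c,a)])
E
```

```text
ee_pos: [0.4974, -0.0923, 0.2747]
force: [-6.3, -1.8, 6.0]
grip_force: 3.7
t 3.3 stage xy [-0.049  -0.1074] z 0.2747 yaw 1.805 F [-6.29 -1.82  5.98] w 0.0005
time_s: 3.9
ee_pos: [0.4875, -0.0838, 0.3573]
eef_rot: [3.137, 0.002, 1.805]
force: [0.5, -0.0, -0.7]
grip_width: 0.0007
grip_force: 0.0
t 3.9 stage xy [-0.0567 -0.0969] z 0.3573 yaw 1.805 F [ 0.5  -0.05 -0.72] w 0.0007
274 155 5.45
-0.1 [array([312.5, 241.3]), array([324.7, 226.8])]
-0.17 [array([317., 244.]), array([326.4, 225.5])]
-0.22 [array([320.3, 245.8]), array([327.5, 224.6])]
```

View pics/k2.png

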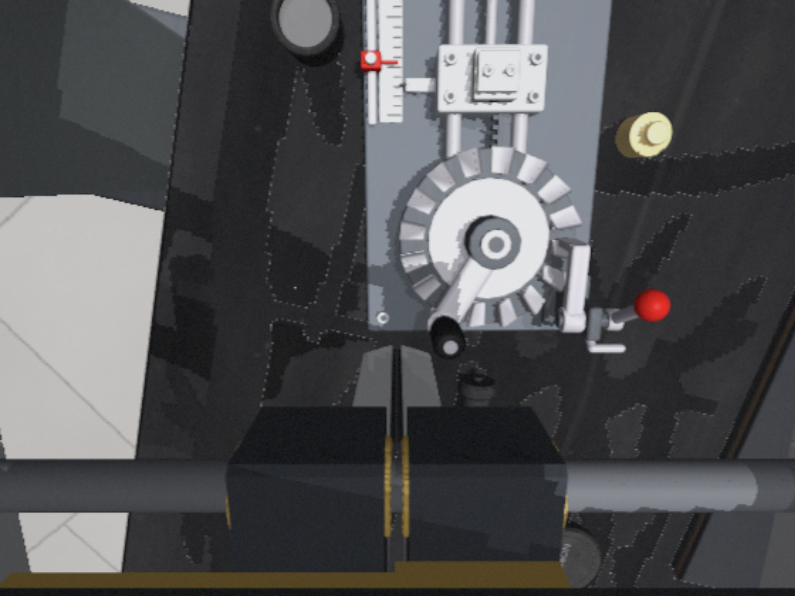

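The knob top is at (316.5,244.4) unscaled, so the wheel is at about -0.17 as intended. Next is the lever ball.

```bash
python3 -m jog '[[1.3,4.2,0,0,0,0],[2.6,8.4,0,0,0,0],[3.69,12.67,0,0,0,0],[3.69,12.67,0,0,0,0],[3.69,12.67,3,0,0,0],[3.69,12.67,6.3,0,0,0],[3.69,12.67,6.3,0,0,0],[3.69,12.67,6.3,0,0,0]]'; python3 -c "
from h import *
where()"
```

```text
time_s: 4.8
ee_pos: [0.602, -0.0193, 0.2915]
eef_rot: [-3.14, -0.0, 1.804]
force: [0.1, -0.1, 0.9]
grip_width: 0.0005
grip_force: 0.0
t 4.8 stage xy [ 0.0697 -0.0607] z 0.2915 yaw 1.804 F [ 0.1  -0.1   0.91] w 0.0005
```

```bash
python3 -m jog '[[-0.4,0,0,0,0,0],[-0.8,0,0,0,0,0],[-1.2,0,0,0,0,0],[-1.6,0,0,0,0,0],[-1.6,0,0,0,0,0]]' | grep -E 'force|ee_pos'; python3 -m jog '[[-0.5,0,0,0,0,0],[-1.0,0,0,0,0,0],[-1.5,0,0,0,0,0],[-2,0,0,0,0,0],[-2.4,0,0,0,0,0],[-2.8,0,0,0,0,0]]'| grep -E 'force|ee_pos'; python3 -m jog '[[-0.3,0,0,0,0,0],[-0.6,0,0,0,0,0],[-0.6,0,0,0,0,0]]'| grep -E 'force|ee_pos';  python3 -m jog '[[1,0,0,0,0,0],[2,0,-2,0,0,0],[3,0,-7,0,0,0],[2,-4,-8,0,0,0],[1,-8,-8,0,0,0],[1,-12,-8,0,0,0],[1,-12.6,-8,0,0,0],[1,-12.6,-8,0,0,0]]' 50 | grep -E 'force|ee_pos'
python3 - <<'E'
from h import *
where()
c=cam('wrist'); pickle.dump(c,open('c3.pkl','wb'))
h=cv2.cvtColor(c[0],cv2.COLOR_BGR2HSV)
m=((h[...,0]<8)|(h[...,0]>172))&(h[...,1]>150)&(h[...,2]>80)
k,l,s,cc=cv2.connectedComponentsWithStats(m.astype(np.uint8))
print([(s[i].tolist(),cc[i].round(1).tolist()) for i in range(1,k) if s[i][4]>20])
for a in(0,.2,.7,1.12):
    t=np.arctan2(39,21)+a; print(a,proj(c,S((.07,-.104+p[3]+.0443*np.cos(t),.065+.0443*np.sin(t)))).round(1))
E
```

```text
ee_pos: [0.606, -0.0351, 0.2919]
force: [-0.8, 0.4, -0.8]
grip_force: 0.3
ee_pos: [0.6125, -0.0621, 0.2916]
force: [0.7, 0.1, 0.4]
grip_force: 0.1
ee_pos: [0.6138, -0.0679, 0.2917]
force: [-0.1, -1.0, -0.2]
grip_force: 0.0
ee_pos: [0.4884, -0.0867, 0.3723]
force: [0.8, 1.1, 0.1]
grip_force: 0.0
t 7.0 stage xy [-0.0565 -0.0999] z 0.3723 yaw 1.804 F [0.82 1.07 0.14] w 0.0468
[([256, 37, 25, 13, 125], [264.0, 44.2]), ([431, 251, 22, 20, 348], [441.4, 260.9]), ([291, 391, 33, 12, 209], [302.8, 398.1])]
0 [448.8 203.4]
0.2 [449.6 215.2]
0.7 [446.7 243.8]
1.12 [439.7 261.2]
```

The pawl rests thrown over: the ball is seen at (441,261), against (440,261) predicted for 1.12. I'll go to the knob and grip it.

```bash
python3 -m jog '[[-0.76,2.88,0,0,0,0],[-0.76,2.88,0,0,0,0],[-0.76,2.88,4,0,0,0],[-0.76,2.88,8,0,0,0],[-0.76,2.88,10.1,0,0,0],[-0.76,2.88,10.1,0,0,0],[-0.76,2.88,10.1,0,0,0]]' | grep -E 'force|ee_pos'; python3 -m jog '[[0,0,0,0,0,0],[0,0,0,0,0,0],[0,0,0,0,0,0],[0,0,0,0,0,0],[0,0,0,0,0,0],[0,0,0,0,0,0]]' 0 12
python3 - <<'E'
from h import *
where()
K=lambda w:np.array([5.5*np.cos(np.radians(230)-w),5.5*np.sin(np.radians(230)-w)])
for w in np.r_[np.arange(-.1,.65,.08),.6,.625,.785,.8]: print(round(w,3),'tx,ty',(K(w)-K(-.17))[::-1].round(2))
E
```

```text
ee_pos: [0.5193, -0.0874, 0.2712]
force: [-0.5, 0.5, 0.2]
grip_force: 0.0
time_s: 8.35
ee_pos: [0.5187, -0.0879, 0.2711]
eef_rot: [3.142, 0.0, 1.805]
force: [-4.3, -1.5, 6.2]
grip_width: 0.0175
grip_force: 12.0
t 8.35 stage xy [-0.0273 -0.1081] z 0.2711 yaw 1.805 F [-4.28 -1.46  6.22] w 0.0175
-0.1 tx,ty [ 0.21 -0.33]
-0.02 tx,ty [ 0.47 -0.68]
0.06 tx,ty [ 0.76 -1.01]
0.14 tx,ty [ 1.07 -1.32]
0.22 tx,ty [ 1.41 -1.6 ]
0.3 tx,ty [ 1.77 -1.85]
0.38 tx,ty [ 2.15 -2.07]
0.46 tx,ty [ 2.54 -2.27]
0.54 tx,ty [ 2.95 -2.43]
0.62 tx,ty [ 3.38 -2.55]
0.6 tx,ty [ 3.27 -2.53]
0.625 tx,ty [ 3.4  -2.56]
0.785 tx,ty [ 4.27 -2.71]
0.8 tx,ty [ 4.35 -2.71]
```

```bash
python3 -m jog '[[0.25,-0.35,0,0,0,0],[0.5,-0.7,0,0,0,0],[0.8,-1.05,0,0,0,0],[1.1,-1.35,0,0,0,0],[1.45,-1.62,0,0,0,0],[1.8,-1.88,0,0,0,0],[2.2,-2.1,0,0,0,0],[2.6,-2.3,0,0,0,0]]'; python3 -m jog '[[0.4,-0.15,0,0,0,0],[0.78,-0.27,0,0,0,0],[0.78,-0.27,0,0,0,0]]'
python3 - <<'E'
from h import *
where()
c=cam('wrist'); pickle.dump(c,open('c4.pkl','wb'))
m=proj(c,S((-.055,.04,.017)));print(m)
x,y=max(int(m[0])-60,0),max(int(m[1])-45,0);print(x,y)
cv2.imwrite('pics/m4.png',cv2.resize(c[0][y:y+90,x:x+120],None,fx=6,fy=6,interpolation=cv2.INTER_CUBIC))
E
```

```text
time_s: 9.15
ee_pos: [0.49, -0.0681, 0.2711]
eef_rot: [-3.142, 0.001, 1.805]
force: [-3.2, -5.2, 5.2]
grip_width: 0.018
grip_force: 12.0
time_s: 9.45
ee_pos: [0.4854, -0.0607, 0.271]
eef_rot: [-3.141, 0.0, 1.805]
force: [-7.0, -2.4, 8.9]
grip_width: 0.018
grip_force: 12.0
t 9.45 stage xy [-0.0534 -0.074 ] z 0.271 yaw 1.805 F [-6.95 -2.41  8.91] w 0.018
[276.26832758  57.81521434]
216 12
```

View pics/m4.png

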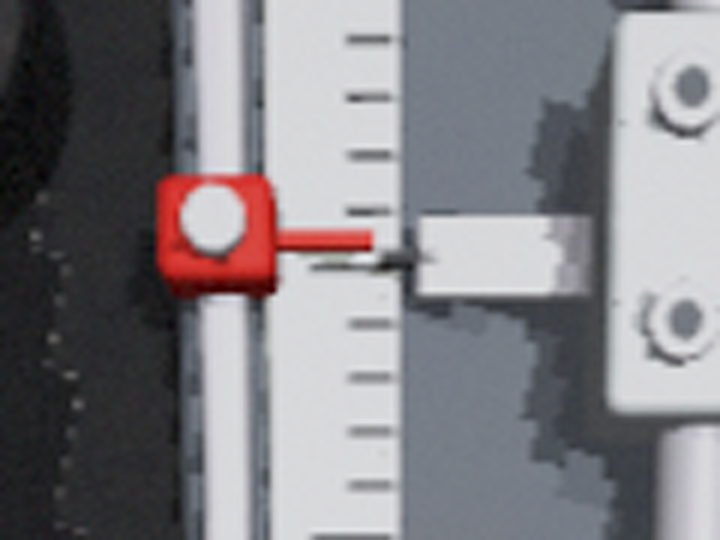

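The marker line is at row 240 and the pointer at row 258, so the pointer is about 1.8 mm short, with the wheel near 0.62. That is in the drop window for the 2-tooth position (0.785). I'll release the knob and bring the pawl back.

```bash
python3 -m jog '[[0,0,0,0,0,0],[0,0,0,0,0,0],[0,0,0,0,0,0],[0,0,0,0,0,0],[0,0,-3,0,0,0],[0,0,-7,0,0,0],[-2,4.5,-7,0,0,0],[-4,8.5,-7,0,0,0]]' 50 | grep -E 'force|ee_pos|width'; python3 -m jog '[[-2.5,3,0,0,0,0],[-4.2,3.84,0,0,0,0],[-4.2,3.84,0,0,0,0],[-4.2,3.84,0,0,0,0],[-4.2,3.84,0,0,0,0],[-4.2,3.84,3,0,0,0],[-4.2,3.84,5.1,0,0,0],[-4.2,3.84,5.1,0,0,0]]' 0 10; python3 -c "
from h import *
where()"
```

```text
ee_pos: [0.5789, -0.0801, 0.3434]
force: [1.4, -0.3, 0.2]
grip_width: 0.0471
grip_force: 0.0
time_s: 11.1
ee_pos: [0.6241, -0.1113, 0.2873]
eef_rot: [-3.138, -0.002, 1.805]
force: [-0.9, 0.1, -0.2]
grip_width: 0.0007
grip_force: 0.0
t 11.1 stage xy [ 0.0698 -0.1553] z 0.2873 yaw 1.805 F [-0.93  0.14 -0.17] w 0.0007
```

```bash
python3 -m jog '[[0.4,0,0,0,0,0],[0.8,0,0,0,0,0],[1.2,0,0,0,0,0],[1.6,0,0,0,0,0],[2,0,0,0,0,0],[2.4,0,0,0,0,0],[2.8,0,0,0,0,0]]' | grep -E 'force|ee_pos';  python3 -m jog '[[0.3,0,0,0,0,0],[0.6,0,0,0,0,0],[0.6,0,0,0,0,0],[0.6,0,0,0,0,0]]' | grep -E 'force|ee_pos'; python3 -m jog '[[-1,0,0,0,0,0],[-1.5,0,-3,0,0,0],[-1.5,-3,-7,0,0,0],[0,-6,-7,0,0,0],[2,-9,-7,0,0,0],[4.2,-12.3,-7,0,0,0],[4.2,-12.3,-7,0,0,0],[4.2,-12.3,-7,0,0,0]]' 50 | grep -E 'force|ee_pos'
python3 - <<'E'
from h import *
where()
c=cam('wrist'); pickle.dump(c,open('c5.pkl','wb'))
h=cv2.cvtColor(c[0],cv2.COLOR_BGR2HSV)
m=((h[...,0]<8)|(h[...,0]>172))&(h[...,1]>150)&(h[...,2]>80)
k,l,s,cc=cv2.connectedComponentsWithStats(m.astype(np.uint8))
print([(s[i].tolist(),cc[i].round(1).tolist()) for i in range(1,k) if s[i][4]>20])
for a in(0,.1,.2,.3,.7,1.12):
    t=np.arctan2(39,21)+a; print(a,proj(c,S((.07,-.104+p[3]+.0443*np.cos(t),.065+.0443*np.sin(t)))).round(1))
for w in(.55,.6,.65):
    t=np.radians(230)-w; print(w,proj(c,S((.055*np.cos(t),-.06+.055*np.sin(t),.103))).round(1))
E
```

```text
ee_pos: [0.6183, -0.0844, 0.2897]
force: [0.0, -0.3, -0.3]
grip_force: 0.1
ee_pos: [0.617, -0.0789, 0.2896]
force: [-0.4, -0.4, -0.1]
grip_force: 0.0
ee_pos: [0.4877, -0.0671, 0.3604]
force: [0.4, -0.5, 0.4]
grip_force: 0.0
t 13.0 stage xy [-0.0526 -0.0807] z 0.3604 yaw 1.805 F [ 0.39 -0.54  0.43] w 0.0467
[([251, 58, 25, 14, 132], [259.0, 65.1]), ([438, 225, 25, 23, 415], [450.0, 236.2])]
0 [447.9 232.9]
0.1 [448.4 239. ]
0.2 [448.7 245.2]
0.3 [448.7 251.4]
0.7 [445.7 274.1]
1.12 [438.5 290.6]
0.55 [278.5 224.8]
0.6 [277.4 221.3]
0.65 [276.5 217.7]
```

```bash
python3 - <<'E'
from h import *
for f in('c1','c2','c5'):
    c=pickle.load(open(f+'.pkl','rb'))
    h=cv2.cvtColor(c[0],cv2.COLOR_BGR2HSV)
    m=((h[...,0]<8)|(h[...,0]>172))&(h[...,1]>150)&(h[...,2]>80)
    k,l,s,cc=cv2.connectedComponentsWithStats(m.astype(np.uint8))
    print(f,[(s[i].tolist(),cc[i].round(1).tolist()) for i in range(1,k) if s[i][4]>40])
    for a in(0,.1,.2):
        t=np.arctan2(39,21)+a; print(a,proj(c,S((.07,-.104+p[3]+.0443*np.cos(t),.065+.0443*np.sin(t)))).round(1))
cv2.imwrite('pics/b5.png',cv2.resize(c[0][130:290,240:480],(800,533),interpolation=cv2.INTER_CUBIC))
E
```

```text
c1 [([250, 118, 30, 14, 154], [258.8, 124.7])]
0 [490.2 345. ]
0.1 [491.1 352.9]
0.2 [491.5 360.8]
c2 [([254, 36, 26, 14, 139], [262.8, 43.2]), ([447, 204, 25, 22, 444], [459.2, 214.7])]
0 [457.2 211.6]
0.1 [457.9 217.8]
0.2 [458.2 224.1]
c5 [([251, 58, 25, 14, 132], [259.0, 65.1]), ([438, 225, 25, 23, 415], [450.0, 236.2])]
0 [447.9 232.9]
0.1 [448.4 239. ]
0.2 [448.7 245.2]
```

View pics/b5.png

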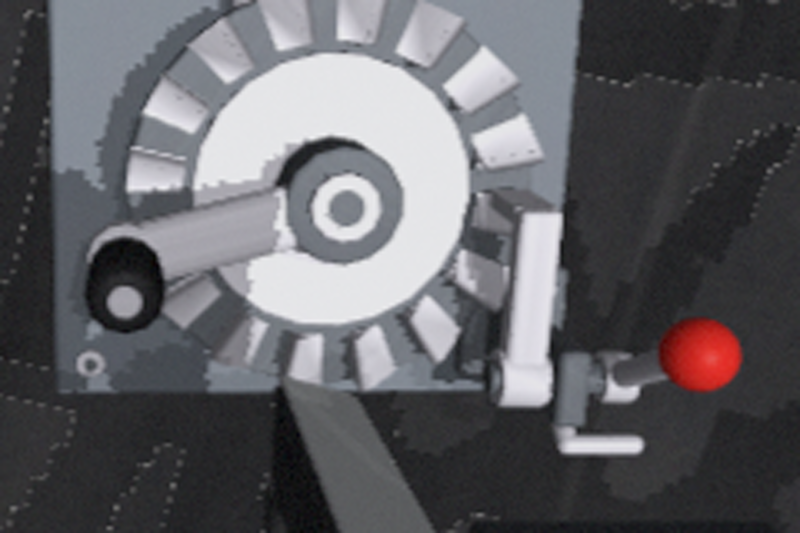

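The pawl is fully down; the ball's offset from prediction matches the earlier pawl-at-0 view (3.3 px against 3.1 px). The knob is at w≈0.61. I'll grip it lightly at 3 N, so that slip limits the force, and bring the wheel back.

```bash
python3 -m jog '[[0.66,-0.05,0,0,0,0],[0.66,-0.05,4,0,0,0],[0.66,-0.05,8,0,0,0],[0.66,-0.05,8.9,0,0,0],[0.66,-0.05,8.9,0,0,0]]' | grep -E 'force|ee_pos'; python3 -m jog '[[0,0,0,0,0,0],[0,0,0,0,0,0],[0,0,0,0,0,0],[0,0,0,0,0,0],[0,0,0,0,0,0],[0,0,0,0,0,0]]' 0 3| grep -E 'force|ee_pos|width'; python3 -m jog '[[0.1,-0.02,0,0,0,0],[0.2,-0.05,0,0,0,0],[0.3,-0.07,0,0,0,0],[0.4,-0.09,0,0,0,0],[0.5,-0.11,0,0,0,0],[0.6,-0.12,0,0,0,0],[0.6,-0.12,0,0,0,0]]' | grep -E 'force|ee_pos|width'; python3 -c "
from h import *
where()"
```

```text
ee_pos: [0.486, -0.0603, 0.27]
force: [0.2, 0.5, -0.4]
grip_force: 0.0
ee_pos: [0.4854, -0.0604, 0.271]
force: [-5.7, -2.4, 4.3]
grip_width: 0.018
grip_force: 3.0
ee_pos: [0.483, -0.0546, 0.2707]
force: [-3.1, -2.0, 4.8]
grip_width: 0.018
grip_force: 3.0
t 14.85 stage xy [-0.0542 -0.0674] z 0.2707 yaw 1.805 F [-3.14 -2.01  4.79] w 0.018
```

```bash
for i in 1 2 3 ; do :; done
python3 -m jog '[[0.05,-0.005,0,0,0,0],[0.1,-0.01,0,0,0,0],[0.1,-0.01,0,0,0,0]]' | grep -E '^force'; python3 -m jog '[[0.05,0,0,0,0,0],[0.05,0,0,0,0,0]]' | grep -E '^force';python3 -m jog '[[0.05,0,0,0,0,0],[0.05,0,0,0,0,0]]' | grep -E '^force';python3 -m jog '[[0.05,0,0,0,0,0],[0.05,0,0,0,0,0]]' | grep -E '^force'; python3 -c "
from h import *
where()"
```

```text
force: [-1.0, -3.0, 3.3]
force: [-2.1, -2.4, 3.6]
force: [-3.1, -2.3, 3.8]
force: [-2.5, -3.3, 3.7]
t 15.75 stage xy [-0.0544 -0.065 ] z 0.2706 yaw 1.805 F [-2.48 -3.29  3.69] w 0.018
```

```bash

python3 -m jog '[[0.05,0,0,0,0,0],[0.05,0,0,0,0,0]]' | grep -E '^force'; python3 -m jog '[[0.05,0,0,0,0,0],[0.05,0,0,0,0,0]]' | grep -E '^force';python3 -m jog '[[0.05,0,0,0,0,0],[0.05,0,0,0,0,0]]' | grep -E '^force';python3 -m jog '[[0.05,0,0,0,0,0],[0.05,0,0,0,0,0]]' | grep -E '^force'; python3 - <<'E'
from h import *
where()
c=cam('wrist'); pickle.dump(c,open('c6.pkl','wb'))
m=proj(c,S((-.055,.04,.017)))
x,y=max(int(m[0])-60,0),max(int(m[1])-45,0);print(x,y)
cv2.imwrite('pics/m6.png',cv2.resize(c[0][y:y+90,x:x+120],None,fx=6,fy=6,interpolation=cv2.INTER_CUBIC))
E
```

```text
force: [-2.8, -1.5, 3.0]
force: [-3.3, -2.5, 3.2]
force: [-3.3, -3.7, 2.5]
force: [-3.0, -2.4, 3.3]
t 16.55 stage xy [-0.0543 -0.063 ] z 0.2706 yaw 1.805 F [-2.97 -2.44  3.32] w 0.0175
217 31
```

View pics/m6.png

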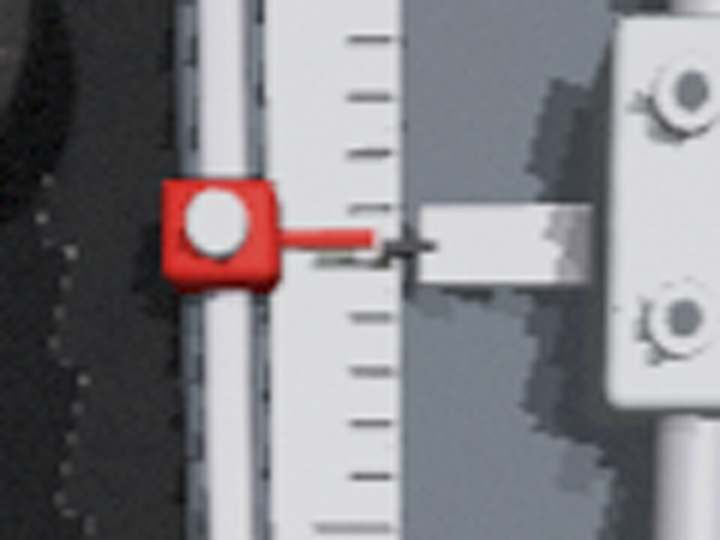

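The pointer (row 247) is still about 0.8 mm short of the marker (row 239), so the 3 N grip slipped on the knob. I'll re-centre and grip at 8 N, which slips at about 6–7 N.

```bash

python3 -m jog '[[0,0,0,0,0,0],[0,0,0,0,0,0],[-0.35,0,0,0,0,0],[-0.73,0.03,0,0,0,0],[-0.73,0.03,0,0,0,0]]' 40 | grep -E '^force|ee_pos'; python3 -m jog '[[0,0,0,0,0,0],[0,0,0,0,0,0],[0,0,0,0,0,0],[0,0,0,0,0,0],[0,0,0,0,0,0]]' 0 8 | grep -E 'force|ee_pos|width'; python3 -m jog '[[0.05,-0.01,0,0,0,0],[0.1,-0.01,0,0,0,0],[0.15,-0.02,0,0,0,0],[0.2,-0.03,0,0,0,0],[0.25,-0.04,0,0,0,0],[0.3,-0.04,0,0,0,0],[0.3,-0.04,0,0,0,0]]' | grep -E '^force'; python3 -m jog '[[0.05,0,0,0,0,0],[0.05,0,0,0,0,0]]' | grep -E '^force';python3 -m jog '[[0.05,0,0,0,0,0],[0.05,0,0,0,0,0]]' | grep -E '^force'; python3 - <<'E'
from h import *
where()
c=cam('wrist'); pickle.dump(c,open('c7.pkl','wb'))
old=pickle.load(open('c6.pkl','rb'))
# pointer-block template tracking: convert slide block corner shift to stage y
for n,k in(('c6',old),('c7',c)):
    print(n,k[0].shape, proj(k,S((-.0525,.043,.017))).round(1))
tp=old[0][65:99,284:330]
r=cv2.matchTemplate(c[0],tp,cv2.TM_CCOEFF_NORMED);_,v,_,l=cv2.minMaxLoc(r);print(v,l)
print('block stage y', st(ray(old,300,72,.017)),st(ray(c,300+l[0]-284,72+l[1]-65,.017)))
E
```

```text
ee_pos: [0.4841, -0.0578, 0.2706]
force: [-0.1, -0.1, -1.2]
ee_pos: [0.4838, -0.0574, 0.2706]
force: [-4.4, -0.9, 2.8]
grip_width: 0.0179
grip_force: 8.0
force: [-5.1, -3.3, 2.8]
force: [-5.3, -4.0, 3.4]
force: [-5.7, -4.3, 3.7]
t 18.7 stage xy [-0.0547 -0.0665] z 0.2706 yaw 1.805 F [-5.7  -4.26  3.71] w 0.018
c6 (420, 560, 3) [281.4  71.3]
c7 (420, 560, 3) [282.3  65.2]
0.9622638821601868 (285, 57)
block stage y [-0.0407  0.0426] [-0.0407  0.0437]
```

```bash
for k in 1; do
python3 -m jog '[[0.04,0,0,0,0,0],[0.04,0,0,0,0,0]]' | grep -E '^force'; python3 -m jog '[[0.04,0,0,0,0,0],[0.04,0,0,0,0,0]]' | grep -E '^force';python3 -m jog '[[0.04,0,0,0,0,0],[0.04,0,0,0,0,0]]' | grep -E '^force';python3 -m jog '[[0.04,0,0,0,0,0],[0.04,0,0,0,0,0]]' | grep -E '^force';python3 -m jog '[[0.04,0,0,0,0,0],[0.04,0,0,0,0,0]]' | grep -E '^force';python3 -m jog '[[0.04,0,0,0,0,0],[0.04,0,0,0,0,0]]' | grep -E '^force'; done; python3 - <<'E'
from h import *
where()
c=cam('wrist'); pickle.dump(c,open('c8.pkl','wb'))
old=pickle.load(open('c6.pkl','rb'))
tp=old[0][65:99,284:330]
r=cv2.matchTemplate(c[0],tp,cv2.TM_CCOEFF_NORMED);_,v,_,l=cv2.minMaxLoc(r);print(v,l)
print('block stage y', st(ray(old,300,72,.017)),st(ray(c,300+l[0]-284,72+l[1]-65,.017)))
E
```

```text
force: [-6.0, -4.4, 3.7]
force: [-7.0, -4.2, 4.9]
force: [-6.7, -4.7, 4.3]
force: [-6.7, -5.5, 4.5]
force: [-7.1, -6.5, 4.0]
force: [-6.6, -7.5, 2.6]
t 19.95 stage xy [-0.0548 -0.0643] z 0.2706 yaw 1.805 F [-6.64 -7.49  2.65] w 0.0179
0.9684916734695435 (285, 60)
block stage y [-0.0407  0.0426] [-0.0408  0.044 ]
```

```bash
python3 -m jog '[[0.04,0,0,0,0,0],[0.04,0,0,0,0,0]]' | grep -E '^force';python3 -m jog '[[0.04,0,0,0,0,0],[0.04,0,0,0,0,0]]' | grep -E '^force'; python3 -m jog '[[0,0,0,0,0,0],[0,0,0,0,0,0],[0,0,0,0,0,0],[0,0,-3,0,0,0],[0,0,-7,0,0,0],[-1,0,-9,0,0,0],[-1,0,-9,0,0,0],[-1,0,-9,0,0,0]]' 45 | grep -E 'force|ee_pos|width'; python3 - <<'E'
from h import *
where()
c=cam('wrist'); pickle.dump(c,open('c9.pkl','wb'))
h=cv2.cvtColor(c[0],cv2.COLOR_BGR2HSV)
m=((h[...,0]<8)|(h[...,0]>172))&(h[...,1]>150)&(h[...,2]>80)
k,l,s,cc=cv2.connectedComponentsWithStats(m.astype(np.uint8))
print([cc[i].round(1).tolist() for i in range(1,k) if s[i][4]>40])
for a in(0,.2):
    t=np.arctan2(39,21)+a; print(a,proj(c,S((.07,-.104+p[3]+.0443*np.cos(t),.065+.0443*np.sin(t)))).round(1))
for w in(.74,.785,.82):
    t=np.radians(230)-w; print(w,proj(c,S((.055*np.cos(t),-.06+.055*np.sin(t),.103))).round(1))
q=proj(c,S((-.055,.04,.017)));x,y=max(int(q[0])-30,0),max(int(q[1])-22,0);print(x,y)
A=cv2.resize(c[0][y:y+60,x:x+50],(500,600),interpolation=cv2.INTER_CUBIC)
q=proj(c,S((-.055,-.06,.103)));x,y=int(q[0])-25,int(q[1])-50;print(x,y)
B=cv2.resize(c[0][y:y+100,x:x+50],(300,600),interpolation=cv2.INTER_CUBIC)
cv2.imwrite('pics/f9.png',np.hstack([A,B]))
E
```

```text
force: [-6.1, -7.9, 3.4]
force: [-6.2, -8.8, 4.0]
ee_pos: [0.484, -0.0601, 0.3602]
force: [-0.2, 0.3, -0.3]
grip_width: 0.0421
grip_force: 0.0
t 21.2 stage xy [-0.0545 -0.0731] z 0.3602 yaw 1.805 F [-0.19  0.33 -0.34] w 0.0421
[[261.5, 75.0], [451.7, 243.6]]
0 [450.  243.4]
0.2 [450.9 255.7]
0.74 [278.5 221.8]
0.785 [278.1 218.5]
0.82 [277.9 215.9]
248 56
252 161
```

View pics/f9.png

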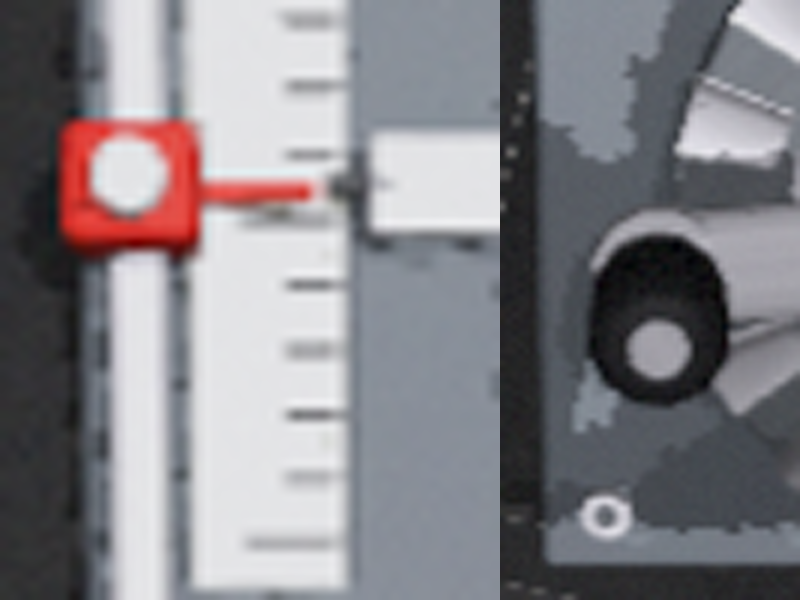

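The pointer (about row 184) is slightly past the marker line (row 190), roughly 0.5 mm, and the knob is at w≈0.78. I'll do one settled numeric check of the pawl before handing in.

```bash
python3 -m jog '[[0,0,-1,0,0,0],[0,0,-1,0,0,0],[0,0,-1,0,0,0],[0,0,-1,0,0,0],[0,0,-1,0,0,0]]' | grep force; python3 - <<'E'
from h import *
c=cam('wrist'); pickle.dump(c,open('c10.pkl','wb'))
for n in('c2','c5','c9','c10'):
    c=pickle.load(open(n+'.pkl','rb'))
    h=cv2.cvtColor(c[0],cv2.COLOR_BGR2HSV)
    m=((h[...,0]<8)|(h[...,0]>172))&(h[...,1]>150)&(h[...,2]>80)
    k,l,s,cc=cv2.connectedComponentsWithStats(m.astype(np.uint8))
    b=[cc[i] for i in range(1,k) if s[i][4]>40]
    t=np.arctan2(39,21)
    print(n,'marker res',(b[0]-proj(c,S((-.068,.0433,.02)))).round(1),'ball res',(b[1]-proj(c,S((.07,-.104+p[3]+.0443*np.cos(t),.065+.0443*np.sin(t))))).round(1))
E
```

```text
force: [-0.3, -0.5, -0.2]
grip_force: 0.0
c2 marker res [-0.8  0.4] ball res [2. 3.]
c5 marker res [-1.3  0.3] ball res [2.2 3.3]
c9 marker res [-1.7  0.5] ball res [1.7 0.2]
c10 marker res [-1.7  0.5] ball res [1.5 0.1]
```

The marker hasn't moved. The ball now reads pawl ≈ 0; it sat about 0.05 higher mid-tooth, on the ramp. That fits a fully hooked tooth.

```bash
python3 -c "
from station import ctrl
print(ctrl.hand_in())"
```

```text
the job is handed in; nothing more can be done
None
```

The slide was let back two teeth and handed in locked on the pawl at about 22 s, with its pointer about 0.5 mm past the red marker by my camera measurement. The final push on the knob was about 7 N, and the marker did not move.

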